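# Lock the vial shaker and hold its hood at the clip

### The job

I want to look into the vial shaker, so make it safe first: with the hood shut, push its tray in by the lip on the left until it meets its stop, then take the loose lock pin out of the pin block and put it fully home, down through the tray's tongue into the bracket. Then raise the clear hood by its front handle until its index rod is level with the point of the clip on the quadrant, and finish while still holding it there, because it falls shut if let go. Leave the clip and everything else on the bench where they are.

Things in the scene. Friction and masses are not known exactly. Their poses are not given: they have to be found in the camera images.
- shaker: white bench shaker, fixed, 178 mm (x) by 256 mm (y), rim 95 mm high, turned up to 10 degrees. Origin: centre of its underside; x to its back, y to its left, z up. At its left the aluminium bracket (40 x 86 mm, 42 mm high) with the lock hole; at its right the quadrant, an upright band with ticks, radius 118 mm round the hinge line, 137 mm right of the middle, 222 mm high
- lock_hole (a point): mouth (centre) of the vertical lock hole in the top face of the bracket, 42 mm above the bench, 183 mm left of the shaker's middle; hole 10.5 mm wide, goes right through; axes as the shaker
- tray (a joint): tray slide, m: 0 = home against its stop (the holes of tongue and bracket are then in line), up to 0.030 = out to the shaker's left. It slides with 2 N friction and stays where it is left
- tongue_hole (a point): centre of the 10.5 mm hole in the tray's steel tongue, at the tongue's top face 50 mm above the bench (tongue 6 mm thick, 30 mm wide, 2 mm above the bracket); axes as the shaker
- lip (a point): centre of the outer (left) face of the upturned steel lip at the end of the tongue, 72 mm above the bench; lip 30 mm wide (x), 4 mm thick, its top 84 mm above the bench, 33 mm left of tongue_hole; push it towards the shaker's -y
- lock_pin: loose lock pin, 50 g, upright: steel shank 8 mm wide and 32 mm long with a tapered tip, a collar 18 mm wide and 4 mm thick, and on top a black grip 14 mm (its x) by 24 mm (its y) by 30 mm high. Origin: the tip, z up to the grip. Home: collar resting on the tongue, tip 24 mm below lock_hole
- pin_tip (a point): tip of the pin's shank (same as the pin's origin)
- pin_grip (a point): centre of the pin's black grip, 51 mm above the tip
- pin_block: aluminium accessory block, fixed, 44 mm (x) by 96 mm (y), 36 mm high, in which the pin stands in a through hole, collar on the block's top; two bent hex keys stand in it 45 and 62 mm to +y of the pin, their tops 65 mm above the bench. Origin: under the pin's hole, on the bench
- hood (a joint): hood hinge, rad: 0 = shut, grows as the front is raised, at most 1.45. Hood 0.3 to 0.6 kg, almost without friction: it falls shut when let go
- hood_panel: the hood's swinging panel with its handle and index rod: clear sheet 4 mm thick in a grey frame, 246 mm wide, 162 mm from the hinge line to the front edge. Origin: middle of the hinge line; x axis in the hood's plane away from its front edge, y along the hinge line to the left; turns with the hood
- hinge_line (a point): middle of the hood's hinge line, at the shaker's back 80 mm behind its middle and 98 mm above the bench; the hinge line runs along the shaker's y; axes as the shaker
- hood_handle (a point): gripping point of the hood's handle: a black bar 14 mm wide (y) and 14 mm thick that stands 48 mm forward from the middle of the hood's front edge (whole bar free on both sides); the point is 193 mm from the hinge line, 17 mm behind the bar's end, and 1 mm above the hood's plane. Axes turn with the hood: as the shaker's when shut
- index_rod (a point): outer end of the index rod, a 5 mm steel rod that sticks out from the hood's right edge, 103 mm from the hinge line in the hood's plane, 145 mm right of the middle. Axes turn with the hood
- clip (a joint): where the clip is clamped, rad, on the same scale as the hood angle; it is the wanted hood angle (0.65 to 1.1). Stiff, must not be shifted
- clip_point (a point): point of the black clip on the quadrant, 105.5 mm from the hinge line, 137 mm right of the middle; the wanted angle is where the rod comes level with it. Axes turn with the clip: as the shaker's at angle 0
- waste_beaker: bystander: glass beaker 53x58x69 mm; origin at the centre of its underside
- reagent_bottle: bystander: white bottle with orange cap, 69 mm wide, 131 mm high; origin at the centre of its underside
- dropper_bottle: bystander: small brown bottle with black cap, 32 mm wide, 68 mm high; origin at the centre of its underside
- timer: bystander: white lab timer 66x66x19 mm lying flat; origin at the centre of its underside
- spanner: bystander: steel open-ended spanner 132 mm long, lying flat; origin at the centre of its underside
- pen: bystander: white marker pen with a black cap, 135 mm long, lying; origin at the centre of its underside
- syringe: bystander: clear plastic syringe 147 mm long, lying; origin at the centre of its underside
- column: bystander: steel separation column 92 mm long, lying; origin at the centre of its underside
Things that resemble listed ones, but are neither listed nor needed, are in the scene too. What is shaped like the pin_block but brown or green is not meant.

How it is judged (in metres and radians):
On the way, in this order (a step that is already met when the one before it is completed fails the run):
1. the tray is pushed home against its stop (value of joint tray below 0.003 m), for 0.2 s.
2. the lock pin is fully home through tongue and bracket, with the hood still shut (z of pin_tip in the frame of lock_hole below -0.02 m and horizontal distance between pin_tip and lock_hole below 0.004 m and angle between lock_pin's own z axis and vertical below 0.15 rad and value of joint tray below 0.003 m and value of joint hood below 0.1 rad), for 0.2 s.
3. the hood is raised (value of joint hood above 0.35 rad), for 0.1 s.
At the end, for the whole second after the job is handed in: the robot's fingers hold the hood still within 0.07 rad (4 degrees) of the clip's angle through the last second, while the released pin sits within 4 mm of fully home in the bracket through the tongue and the tray is within 3 mm of its stop (angle between the x axis of index_rod and the x axis of clip_point, either way round below 0.07 rad and velocity of joint hood between -0.05 and 0.05 rad/s and contact force between the fingers and hood_panel above 0.3 N and z of pin_tip in the frame of lock_hole below -0.02 m and horizontal distance between pin_tip and lock_hole below 0.004 m and angle between lock_pin's own z axis and vertical below 0.15 rad and value of joint tray below 0.003 m and contact force between lock_pin and the arm below 0.1 N and contact force between lock_pin and the fingers below 0.1 N); the arm keeps its last pose, push and grip.
It fails at once if the hood is raised while the lock pin is not in the lock hole (value of joint hood above 0.15 rad and horizontal distance between pin_tip and lock_hole above 0.008 m).
It fails at once if the clip is shifted (distance of clip_point from where it was at the start of the episode above 0.006 m).
It fails at once if the beaker, the reagent bottle or the dropper bottle is shoved (distance of any of waste_beaker, reagent_bottle, dropper_bottle from where it was at the start of the episode above 0.03 m).
It fails at once if the beaker, the reagent bottle or the dropper bottle is knocked over (angle between any of waste_beaker, reagent_bottle, dropper_bottle's own z axis and vertical above 0.5 rad).
It fails at once if the timer, spanner, pen, syringe or column is shoved (distance of any of timer, spanner, pen, syringe, column from where it was at the start of the episode above 0.03 m).
It also fails if it takes over 72 s, if anything falls off the work surface, if the arm or the gripper's body presses on something with over 40 N, if the wrist force passes 120 N, or if a joint passes its speed limit or range.

### The arm

A 6-joint arm with a two-finger parallel gripper is mounted at the origin on a cart in front of the work surface, level with it; the furniture and walls round the work are solid. World frame = base frame: x ahead of the robot, y to its left, z up, the work surface at z = 0. Lengths are in m, angles in degrees, forces in N, time in s.
With the tool pointing down it reaches from about 0.4 to 0.825 m from the base axis. Payload 7 kg.
Tool frame: the origin (TCP) lies between the finger pads; the fingertips stand ctrl.nose_length ahead of it and the grasp point (between the pads) lies 2 mm behind it (ctrl.nose_length is the distance from the TCP to the fingertips, in m); z points along the fingers, y is the line along which they close (so a half turn about z gives the same grasp; the last joint's range is limited). The gripper opens to 88 mm and grips with 3 to 60 N. Pads are 19 mm wide; open, the fingers measure 130 mm over their backs; the gripper's body (78 mm by 193 mm) begins 47 mm behind the grasp point.
Start: joints at [-53.394, 20.546, 0.682, 0, -70.136, -16.507], TCP at [0.232, -0.634, 0.244] pointing down, gripper open.
Joint ranges: [-176.03, 176.03], [-82.01, 121.73], [-58.28, 71.71], [-173.87, 95.51], [-174.79, -0.11], [-173.66, 173.66]. Speed limits (degrees/s): [136.94, 136.94, 172.46, 180, 180, 180].

### API

Orientations are given as [roll, pitch, yaw] about the fixed x, y, z axes, in that order (R = Rz(yaw) Ry(pitch) Rx(roll)).
In Python, from plant import ctrl gives the robot as it stands.
- The arm moves only by the tool apply_moves, never from a script. Its argument "commands" is a list of rows, each a list of 3 entries, a list of its own where there are three numbers: the shift along the world's x, y, z in cm, then the turn about the world's z in rad, then the closure, from 0 (fully open) to 1 (shut). In form: [[[x, y, z], turn, jaw], ...]. A call has 1 to 20 rows; each row is the pose to reach, as a shift and turn from the pose commanded when the call began; what a row does not reach only later rows make up. A row lasts 1/12 s, in which the tool goes at most 41.7 mm and 7.16 degrees, less where a joint would pass 70% of its speed; a pose out of reach is approached as far as the arm can. A call with a gripper value outside its range is refused whole. The fingers move at their own pace and stop on an object; the grip force is fixed at half the most. Time passes only in rows, so rows that repeat a pose let the fingers close. It gives the time, the measured TCP pose, the force, the opening and the grip force at its end, in the units of the state.
- ctrl.get_obs(): the state, without advancing time (a new reading comes with each control period).
- ctrl.snapshot(name): name is "scene" or "top" or "wrist"; returns a dict with "img" (400x640x3 uint8, red, green, blue), "fx", "fy", "cx", "cy" (pixels), "dist_coeffs" ([k1, k2, p1, p2, k3] as OpenCV has them; the pictures are not rectified), "T" (4x4, takes a point from camera to world coordinates). Camera axes: x right, y up, looking along -z (the intrinsics and any distortion apply to the point x, -y, -z); pixel columns grow to the right and rows downward; lengths in m; the calibration is good to about 2 mm. A picture is of the moment at which its call begins. There is no depth.
- ctrl.close_job(): hands the job in; it is judged then, once.
Trained networks look in a picture, given as the dict that the camera call returned (one of the last four; its "shot" number tells which), for a name from the list of things; names that differ only in an ending like _2 or _b are one class to them, and where a whole thing is asked for, a point or a joint stands for the part that bears it (a point fixed in the world has none). Each returns a list of dicts, best first, with "score" (0 to 1); they miss things now and then, are a little off and sometimes report something else, mostly with a low value. They report only what shows in the picture. A call takes as long as a camera call. They do not tell look-alikes from the thing itself.
- ctrl.search_frame(picture, target): "at" ([column, row] in pixels, amid what is visible of it).
- ctrl.spot_point(picture, target): "at" ([column, row] in pixels: a listed point, or the origin of a listed thing).
The state is a dict: "clock": time; "joint_pos": joint angles; "qvel": joint speeds; "tau": joint torques, N m; "tool_pos": TCP position; "orientation": TCP orientation; "force": force on the tool from outside, world axes, zero at the start; "moment": the same for the moment, N m; "opening": finger opening in m; "gripper_force": force on a finger pad.
Only numpy, scipy, OpenCV 4.12 (cv2) and the standard library are available. Lean on these libraries where they do the work, as an engineer would, in place of code of your own. Each camera call takes 0.05 s, during which the arm holds its last target. There are 200 camera calls.

## Working session

There is one attempt and no reset: what is moved stays moved. The work goes in short steps, Python scripts to look and compute and a tool call to move; the robot and the scene stay as the last step left them, time stands still between calls to the robot, and variables do not carry over. Pictures are saved under pics/ and viewed, at most 10 in all, crops included, and the job is handed in when it is done.

Besides the shell and the picture viewer there is one more tool, called as name([rows], argument=value, ...), one row to a line, values as JSON. apply_moves: Moves the arm, as the interface text tells. Its arguments: {"type":"object","properties":{"commands":{"type":"array"}},"required":["commands"]}

```bash
ls; mkdir -p pics; cat > h.py <<'E'
import numpy as np, cv2
from plant import ctrl
def snap(n,save=None):
    s=ctrl.snapshot(n)
    if save: cv2.imwrite('pics/'+save,cv2.cvtColor(np.array(s['img']),cv2.COLOR_RGB2BGR))
    return s
def K(s): return np.array([[s['fx'],0,s['cx']],[0,s['fy'],s['cy']],[0,0,1.]])
def ray(s,px):
    u=cv2.undistortPoints(np.array([[px]],float),K(s),np.array(s['dist_coeffs'],float))[0,0]
    T=np.array(s['T']); d=T[:3,:3]@np.array([u[0],-u[1],-1]); return T[:3,3],d
def atz(s,px,z):
    o,d=ray(s,px); return o+d*(z-o[2])/d[2]
def proj(s,P):
    T=np.array(s['T']); p=(np.atleast_2d(P)-T[:3,3])@T[:3,:3]; p=p*[1,-1,-1]
    return cv2.projectPoints(p,np.zeros(3),np.zeros(3),K(s),np.array(s['dist_coeffs'],float))[0][:,0]
E
python3 - <<'E'
from h import *
Z={'shaker':0,'lock_hole':.042,'tongue_hole':.050,'lip':.072,'pin_grip':.055,'lock_pin':.004,'pin_block':0,'hinge_line':.098,'hood_handle':.099,'index_rod':.098,'clip_point':.18,'waste_beaker':0,'reagent_bottle':0,'dropper_bottle':0,'timer':0,'spanner':0,'pen':0,'syringe':0,'column':0}
for n in('scene','top'):
    s=snap(n,n+'0.png'); print(n,np.round(s['T'],3).tolist(),s['fx'])
    for k,z in Z.items():
        for r in ctrl.spot_point(s,k)[:3]:
            print(k,round(r['score'],2),np.round(r['at']),np.round(atz(s,r['at'],z),3))
print(ctrl.nose_length,ctrl.get_obs())
E
```

```text
pics
scene [[-0.881, 0.315, -0.352, 0.143], [-0.472, -0.551, 0.688, 0.832], [0.023, 0.773, 0.634, 0.81], [0.0, 0.0, 0.0, 1.0]] 405.69514184066304
shaker 0.97 [315. 189.] [ 0.618 -0.079  0.   ]
lock_hole 0.56 [292. 220.] [0.583 0.121 0.042]
lock_hole 0.32 [394. 214.] [ 0.342 -0.044  0.042]
tongue_hole 0.56 [289. 219.] [0.589 0.13  0.05 ]
tongue_hole 0.51 [307. 287.] [0.431 0.308 0.05 ]
tongue_hole 0.24 [388. 158.] [ 0.457 -0.296  0.05 ]
lip 0.69 [283. 220.] [0.587 0.16  0.072]
lip 0.16 [339. 147.] [ 0.614 -0.242  0.072]
pin_grip 0.64 [301. 273.] [0.461 0.284 0.055]
lock_pin 0.72 [302. 287.] [0.458 0.283 0.004]
lock_pin 0.65 [302. 287.] [0.459 0.283 0.004]
pin_block 0.7 [258. 266.] [0.592 0.279 0.   ]
pin_block 0.63 [316. 189.] [ 0.616 -0.081  0.   ]
pin_block 0.61 [304. 287.] [0.456 0.278 0.   ]
hinge_line 0.58 [292. 163.] [ 0.685 -0.049  0.098]
hood_handle 0.71 [350. 177.] [ 0.497 -0.072  0.099]
clip_point 0.36 [334. 124.] [ 0.621 -0.2    0.18 ]
clip_point 0.26 [301. 273.] [0.409 0.374 0.18 ]
waste_beaker 0.83 [387. 156.] [ 0.483 -0.378  0.   ]
reagent_bottle 0.76 [337. 141.] [ 0.687
[... 2140 characters left out ...]
] [ 0.353 -0.326  0.   ]
0.017 {'clock': 2.0, 'joint_pos': array([-5.33935230e+01,  2.05473773e+01,  6.80863450e-01, -1.82424857e-04,
       -7.01344013e+01, -1.65080318e+01]), 'qvel': array([ 0.04905702,  0.02819616,  0.04835261,  0.07568306,  0.04748967,
       -0.00121119]), 'tau': array([ 3.18793900e-04, -5.82364440e+01,  2.93299520e+01,  7.00225264e+00,
        1.24765720e-02, -1.75511070e-05]), 'tool_pos': array([ 0.23194168, -0.63387593,  0.24354085]), 'orientation': array([ 1.79999074e+02, -9.55501630e-05, -1.59901617e+02]), 'force': array([0.10812189, 0.59715506, 0.50632918]), 'moment': array([0.01936936, 0.04814218, 0.01219251]), 'gripper_force': 0.0, 'opening': 0.0876973537525755}
```

```bash
python3 - <<'E'
import cv2
a=cv2.imread('pics/top0.png')[130:290,190:460]; b=cv2.imread('pics/scene0.png')[90:350,180:440]
cv2.imwrite('pics/a1.png',cv2.resize(a,None,fx=2.9,fy=2.9,interpolation=3)); cv2.imwrite('pics/b1.png',cv2.resize(b,None,fx=2.3,fy=2.3,interpolation=3))
E
```

```text
(no output)
```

View pics/a1.png

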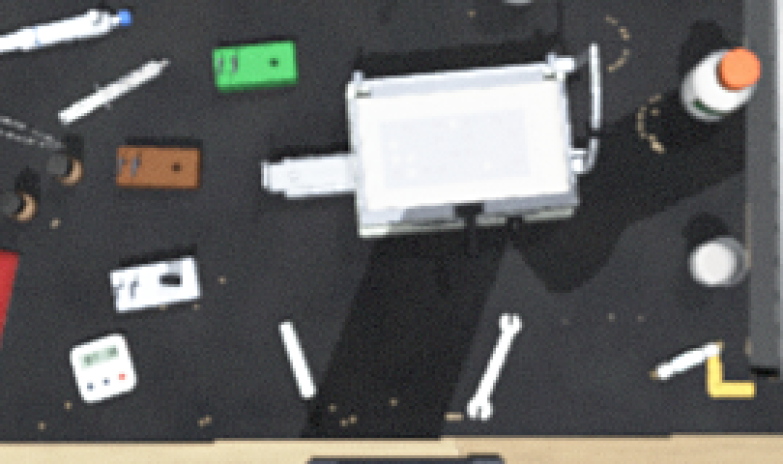

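View pics/b1.png

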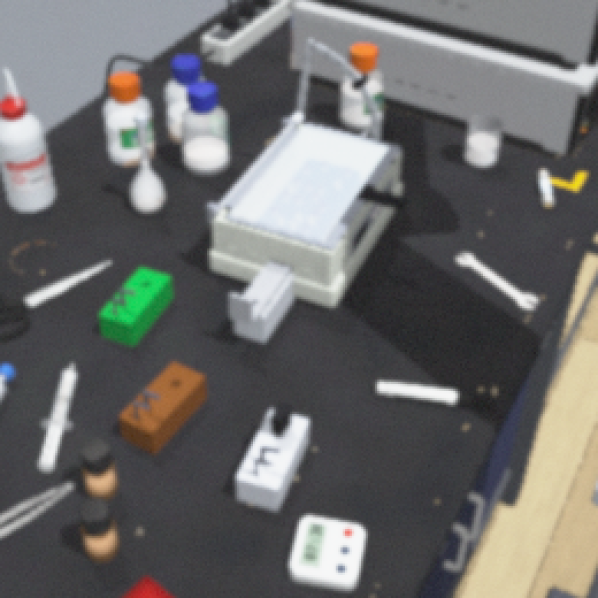

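Top view: the silver block is at about px (243,228) with the pin at (249,224). The shaker is yawed about +5°, with its tongue and lip near (285,190). The brown and green blocks are decoys. Next I fit the shaker and block poses.

```bash
cat >> h.py <<'E'
from scipy.optimize import least_squares
def sh(p,q):  # shaker frame -> world, p=(x,y,yaw)
    c,s=np.cos(p[2]),np.sin(p[2]); q=np.array(q,float); return np.array([p[0]+c*q[0]-s*q[1],p[1]+s*q[0]+c*q[1],q[2]])
E
python3 - <<'E'
from h import *
def model(v):
    t,a=v[3],v[4]
    return {'shaker':(0,0,0),'lock_hole':(v[5],.183,.042),'tongue_hole':(v[5],.183+t,.05),'lip':(v[5],.216+t,.072),'hinge_line':(.08,0,.098),'hood_handle':(-.113,0,.099),'index_rod':(-.023,-.145,.098),'clip_point':(.08-.1055*np.cos(a),-.137,.098+.1055*np.sin(a))}
S=[snap('scene'),snap('top')]
near={}
ob=[]
v0=np.array([.61,-.06,.096,.02,.9,0.])
for s in S:
    for k,q in model(v0).items():
        r=ctrl.spot_point(s,k); pr=proj(s,sh(v0,q))[0]
        r=[x for x in r if np.linalg.norm(np.array(x['at'])-pr)<20]
        if r: ob.append((s,k,np.array(r[0]['at'])))
def f(v):
    m=model(v); return np.concatenate([proj(s,sh(v,m[k]))[0]-a for s,k,a in ob]+[[v[5]*200]])
r=least_squares(f,v0,loss='soft_l1',f_scale=1.5); print(np.round(r.x,4)); 
for (s,k,a),e in zip(ob,r.fun[:-1].reshape(-1,2)): print(k,s['shot'],e.round(1))
m=model(r.x)
for k in m: print(k,sh(r.x,m[k]).round(3))
# pin
p0=[(s,k,z,np.array(x['at'])) for s in S for k,z in(('pin_grip',.055),('lock_pin',.004),('pin_block',0)) for x in ctrl.spot_point(s,k) if np.linalg.norm(atz(s,x['at'],z)[:2]-[.465,.28])<.03]
g=least_squares(lambda w:np.concatenate([proj(s,[w[0],w[1],z])[0]-a for s,k,z,a in p0]),[.465,.28],loss='soft_l1'); print('pin',g.x,g.fun.round(1))
# block mask orientation in top
s=S[1]; im=s['img'][205:250,222:265].astype(int); 
mk=((im.min(2)>130)).astype(np.uint8); n,l,st,c=cv2.connectedComponentsWithStats(mk); i=1+st[1:,4].argmax(); ys,xs=np.where(l==i)
print(cv2.minAreaRect(np.c_[xs+222,ys+205].astype(np.float32)),st[i])
bx=cv2.boxPoints(cv2.minAreaRect(np.c_[xs+222,ys+205].astype(np.float32))); print([atz(s,b,.036)[:2].round(3) for b in bx])
E
```

```text
[ 0.6109 -0.0613  0.0841  0.0082  0.7277 -0.01  ]
shaker 3 [-1.7  0.8]
lock_hole 3 [-1.1 -1.8]
tongue_hole 3 [1.6 0.5]
lip 3 [-0.6  0.5]
hinge_line 3 [-0.6  1.7]
hood_handle 3 [ 1.6 -0.9]
index_rod 3 [ 0.8 -1.3]
clip_point 3 [0.2 0.8]
shaker 4 [0.9 0.6]
lock_hole 4 [-1.2 -2.3]
tongue_hole 4 [0.2 1.6]
lip 4 [ 0.3 -0.2]
hinge_line 4 [-1.   0.5]
hood_handle 4 [ 0.8 -1.8]
index_rod 4 [-2.   1.6]
clip_point 4 [ 4.  -0.9]
shaker [ 0.611 -0.061  0.   ]
lock_hole [0.586 0.12  0.042]
tongue_hole [0.585 0.128 0.05 ]
lip [0.582 0.161 0.072]
hinge_line [ 0.691 -0.055  0.098]
hood_handle [ 0.498 -0.071  0.099]
index_rod [ 0.6   -0.208  0.098]
clip_point [ 0.624 -0.198  0.168]
pin [0.4595741  0.27617295] [ 4.  -0.4 -0.7  0.7 -3.1  0.7  3.   4.1  0.5 -2.6  0.7  1.6 -1.7 -0.9]
((243.13511657714844, 227.8108367919922), (14.79590892791748, 29.591815948486328), 80.53767395019531) [  6  14  31  19 402]
[array([0.474, 0.357]), array([0.49 , 0.256]), array([0.439, 0.248]), array([0.424, 0.348])]
```

apply_moves([
  [[0.5,4,1],0,1],
  [[0.5,8,2],0,1],
  [[1,12,3],0,1],
  [[1,16,3.6],0,1],
  [[1.5,20,3.6],0,1],
  [[1.8,24,3.6],0,1],
  [[1.8,27.4,3.6],0,1],
  [[18.8,55.4,3.6],0.6,1],
  [[18.8,55.4,3.6],0.6,1],
  [[18.8,55.4,3.6],0.6,1],
  [[18.8,55.4,3.6],0.6,1],
  [[18.8,55.4,3.6],0.8,1],
  [[18.8,55.4,3.6],1,1],
  [[18.8,55.4,3.6],1.3,1],
  [[18.8,55.4,3.6],1.3,1],
  [[18.8,55.4,3.6],1.3,1],
  [[30,84,1],1.3,1],
  [[30,84,1],1.3,1],
  [[30,84,1],1.3,1],
  [[30,84,1],1.3,1],
])

```text
clock: 4.87
tool_pos: [0.4808, 0.0766, 0.2659]
orientation: [-179.9, 0.0, -85.4]
force: [0.9, -1.5, 0.2]
opening: -0.0
gripper_force: 0.0
```

apply_moves([
  [[0,0,0],0,1],
])

```text
clock: 4.95
tool_pos: [0.4826, 0.0798, 0.2646]
orientation: [-180.0, 0.0, -85.2]
force: [0.8, -0.0, 0.0]
opening: 0.0004
gripper_force: 0.0
```

apply_moves([
  [[5,12,0],0,1],
  [[5,12,0],0,1],
  [[5,12,0],0,1],
  [[5,12,0],0,1],
  [[5,12,0],0,1],
])

```text
clock: 5.37
tool_pos: [0.5311, 0.1969, 0.2646]
orientation: [179.9, -0.0, -85.3]
force: [0.1, 0.3, -0.4]
opening: 0.0005
gripper_force: 0.0
```

```bash
python3 - <<'E'
from h import *
s=snap('wrist','w1.png'); print(np.round(s['T'],3).tolist(),s['fx'],ctrl.get_obs()['tool_pos'])
for k,z in(('lock_hole',.042),('tongue_hole',.05),('lip',.072),('pin_grip',.055),('lock_pin',.004),('pin_block',0)):
    for r in ctrl.spot_point(s,k)[:3]: print(k,round(r['score'],2),np.round(r['at']),np.round(atz(s,r['at'],z),3))
E
```

```text
[[-0.997, 0.079, 0.023, 0.537], [-0.082, -0.959, -0.273, 0.124], [0.0, -0.274, 0.962, 0.405], [0.0, 0.0, 0.0, 1.0]] 297.35186617980423 [0.53041189 0.19546725 0.26479303]
lock_hole 0.66 [279. 114.] [0.584 0.119 0.042]
tongue_hole 0.98 [280. 130.] [0.582 0.137 0.05 ]
tongue_hole 0.19 [359. 239.] [0.474 0.265 0.05 ]
lip 0.81 [276. 163.] [0.581 0.173 0.072]
pin_block 0.9 [361. 239.] [0.462 0.284 0.   ]
pin_block 0.87 [267. 227.] [0.599 0.277 0.   ]
pin_block 0.74 [174. 137.] [0.728 0.16  0.   ]
```

View pics/w1.png

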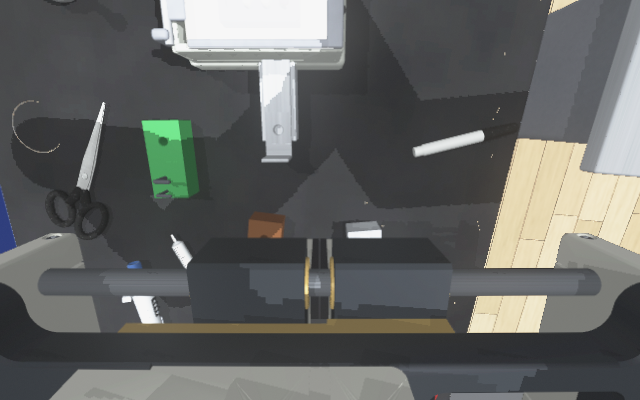

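Wrist view: the tongue hole is at px (280,130), which gives world (.582,.137). The lip is at (276,163), about (.581,.173). The tray is roughly 15 mm out.

apply_moves([
  [[4.8,1.4,-4],0,1],
  [[4.8,1.4,-6],0,1],
  [[4.8,1.4,-10],0,1],
  [[4.8,1.4,-14],0,1],
  [[4.8,1.4,-17],0,1],
  [[4.8,1.4,-19],0,1],
  [[4.8,1.4,-19],0,1],
  [[4.8,0.4,-19],0,1],
  [[4.9,-0.6,-19],0,1],
  [[4.9,-1,-19],0,1],
  [[4.9,-1.4,-19],0,1],
  [[4.9,-1.4,-19],0,1],
])

```text
clock: 6.72
tool_pos: [0.5801, 0.1801, 0.0771]
orientation: [-179.9, 0.1, -85.5]
force: [-0.7, 0.7, 0.5]
opening: 0.0002
gripper_force: 0.0
```

apply_moves([
  [[0,-0.3,0],0,1],
  [[0,-0.6,0],0,1],
  [[0,-0.6,0],0,1],
])

```text
clock: 6.97
tool_pos: [0.5799, 0.1748, 0.0761]
orientation: [-179.9, 0.0, -85.4]
force: [0.1, 0.5, 0.1]
opening: 0.0005
gripper_force: 0.3
```

apply_moves([
  [[0,-0.3,0],0,1],
  [[0,-0.6,0],0,1],
  [[0,-0.6,0],0,1],
])

```text
clock: 7.22
tool_pos: [0.5795, 0.1684, 0.0755]
orientation: [180.0, -0.0, -85.4]
force: [1.3, 0.8, 0.1]
opening: 0.0003
gripper_force: 0.5
```

apply_moves([
  [[0,-0.3,0],0,1],
  [[0,-0.5,0],0,1],
  [[0,-0.5,0],0,1],
])

```text
clock: 7.47
tool_pos: [0.5797, 0.1648, 0.0755]
orientation: [-179.9, 0.1, -85.4]
force: [-0.6, 6.8, -0.6]
opening: 0.0004
gripper_force: 3.8
```

```bash
python3 - <<'E'
from h import *
s=snap('wrist'); 
for k,z in(('lock_hole',.042),('tongue_hole',.05),('lip',.072)):
    for r in ctrl.spot_point(s,k)[:2]: print(k,round(r['score'],2),np.round(r['at']),np.round(atz(s,r['at'],z),3))
s=snap('top'); 
for k,z in(('lock_hole',.042),('tongue_hole',.05),('lip',.072)):
    for r in ctrl.spot_point(s,k)[:2]: print(k,round(r['score'],2),np.round(r['at']),np.round(atz(s,r['at'],z),3))
E
```

```text
lock_hole 0.83 [316. 173.] [0.585 0.121 0.042]
tongue_hole 0.64 [313. 177.] [0.586 0.122 0.05 ]
lip 0.93 [313. 244.] [0.584 0.154 0.072]
lock_hole 0.79 [296. 193.] [0.576 0.121 0.042]
tongue_hole 0.71 [346. 155.] [ 0.705 -0.056  0.05 ]
tongue_hole 0.55 [293. 189.] [0.589 0.129 0.05 ]
lip 0.71 [288. 191.] [0.577 0.143 0.072]
```

apply_moves([
  [[0,-0.3,0],0,1],
  [[0,-0.3,0],0,1],
  [[0,-0.3,0],0,1],
])

```text
clock: 8.12
tool_pos: [0.5797, 0.1646, 0.0755]
orientation: [-179.9, 0.3, -85.4]
force: [-4.2, 19.8, -0.5]
opening: 0.0003
gripper_force: 10.1
```

Force is 20 N with no further motion, so the tray is home. Backing off and going to look at the pin.

apply_moves([
  [[0,3,0],0,1],
  [[0,3,4],0,1],
  [[0,3,8],0,0.5],
  [[0,3,12],0,0],
  [[-2,5,16],0.07,0],
  [[-5,8,19],0.07,0],
  [[-8,11,19],0.07,0],
  [[-11,14,19],0.07,0],
  [[-12,17,19],0.07,0],
  [[-12,17,19],0.07,0],
  [[-12,17,19],0.07,0],
])

```text
clock: 9.03
tool_pos: [0.4579, 0.3321, 0.2652]
orientation: [179.9, -0.0, -81.2]
force: [0.2, -1.2, 0.6]
opening: 0.0547
gripper_force: 0.0
```

```bash
python3 - <<'E'
from h import *
s=snap('wrist','w2.png'); print(ctrl.get_obs()['tool_pos'])
for k,z in(('pin_grip',.055),('lock_pin',.004),('pin_block',0),('tongue_hole',.05),('lock_hole',.042),('lip',.072)):
    for r in ctrl.spot_point(s,k)[:3]: print(k,round(r['score'],2),np.round(r['at']),np.round(atz(s,r['at'],z),3))
E
```

```text
[0.45858098 0.33092474 0.26505509]
pin_grip 0.57 [325. 146.] [0.458 0.286 0.055]
lock_pin 0.7 [323. 143.] [0.46  0.287 0.004]
pin_block 0.96 [220. 122.] [0.598 0.281 0.   ]
pin_block 0.82 [117.   6.] [0.729 0.164 0.   ]
pin_block 0.74 [321. 140.] [0.462 0.283 0.   ]
```

View pics/w2.png

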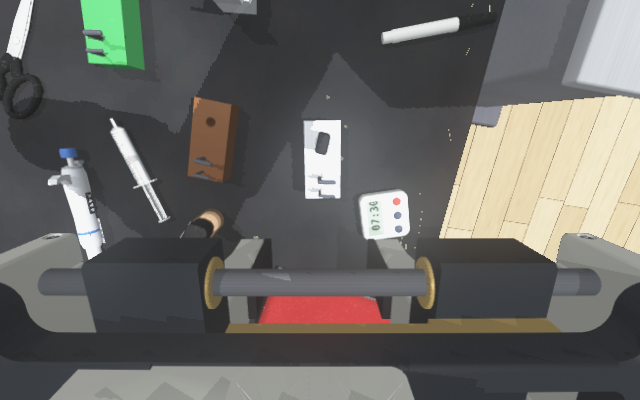

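Block at px (322,158). The black grip is at (322,143) and appears turned relative to the block, so I zoom in.

```bash
python3 - <<'E'
from h import *
im=cv2.imread('pics/w2.png'); cv2.imwrite('pics/c2.png',cv2.resize(im[112:207,292:352],None,fx=6,fy=6,interpolation=3))
E
```

```text
(no output)
```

View pics/c2.png

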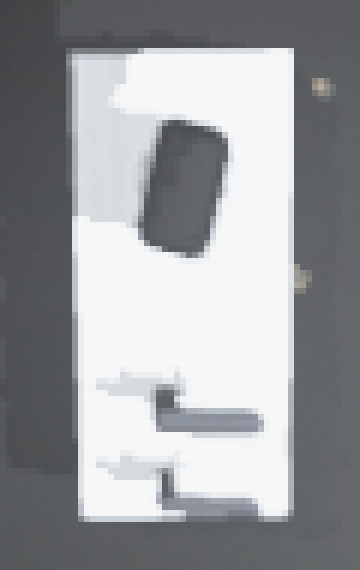

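```bash
python3 - <<'E'
from h import *
T=None
s=snap('wrist')
P=lambda c,z=.07: atz(s,(292+c[0]/6,112+c[1]/6),z)
a,b=P((197,125)),P((172,250)); d=b-a; print('axis',d, np.degrees(np.arctan2(-d[0],d[1])),'c',P((185,187)),(a+b)/2)
L,R=[P((75,50),.036),P((80,520),.036)],[P((293,48),.036),P((292,520),.036)]
print(L,R); d=L[1]-L[0]+R[1]-R[0]; print('block yaw',np.degrees(np.arctan2(-d[0],d[1])), 'w',np.linalg.norm(R[0]-L[0]),'l',d/2)
print(ctrl.get_obs()['orientation'])
E
```

```text
axis [0.00114997 0.02311634 0.        ] -2.8479405526893777 c [0.46326976 0.27968322 0.07      ] [0.46335291 0.27989286 0.07      ]
[array([0.48827884, 0.25866672, 0.036     ]), array([0.47420398, 0.3544943 , 0.036     ])] [array([0.44531945, 0.251869  , 0.036     ]), array([0.42928424, 0.34778924, 0.036     ])]
block yaw 8.924249692446699 w 0.043493893581708014 l [-1.50550290e-02  9.58739112e-02 -2.77555756e-17]
[ 1.79982733e+02 -1.94457220e-02 -8.14944510e+01]
```

apply_moves([
  [[0.4,-5.1,-4],-0.1,0],
  [[0.4,-5.1,-8],-0.2,0],
  [[0.4,-5.1,-12],-0.2,0],
  [[0.4,-5.1,-15],-0.2,0],
  [[0.4,-5.1,-17],-0.2,0],
  [[0.4,-5.1,-19],-0.2,0],
  [[0.4,-5.1,-20.4],-0.2,0],
  [[0.4,-5.1,-20.4],-0.2,0],
  [[0.4,-5.1,-20.4],-0.2,0],
  [[0.4,-5.1,-20.4],-0.2,1],
  [[0.4,-5.1,-20.4],-0.2,1],
  [[0.4,-5.1,-20.4],-0.2,1],
  [[0.4,-5.1,-20.4],-0.2,1],
  [[0.4,-5.1,-20.4],-0.2,1],
  [[0.4,-5.1,-20.4],-0.2,1],
  [[0.4,-5.1,-20.4],-0.2,1],
])

```text
clock: 10.77
tool_pos: [0.4635, 0.2798, 0.0617]
orientation: [-180.0, 0.0, -92.9]
force: [-0.8, -0.2, -0.2]
opening: 0.0468
gripper_force: 0.0
```

apply_moves([
  [[0,0,0],0,1],
  [[0,0,0],0,1],
  [[0,0,0],0,1],
  [[0,0,0],0,1],
  [[0,0,0],0,1],
  [[0,0,0],0,1],
  [[0,0,0],0,1],
  [[0,0,0],0,1],
])

```text
clock: 11.43
tool_pos: [0.4633, 0.2797, 0.0614]
orientation: [180.0, -0.0, -92.9]
force: [-0.5, 0.3, 0.3]
opening: 0.0137
gripper_force: 30.0
```

apply_moves([
  [[0,0,2],0,1],
  [[0,0,5],0,1],
  [[0,0,9],0,1],
  [[0,0,11],0,1],
  [[2,-2.5,11],0,1],
  [[4,-5.2,11],0,1],
  [[6,-7.8,11],0,1],
  [[8,-10.4,11],0,1],
  [[10,-13,11],0,1],
  [[12.2,-15.8,11],0,1],
  [[12.2,-15.8,11],0,1],
  [[12.2,-15.8,11],0,1],
])

```text
clock: 12.43
tool_pos: [0.5862, 0.1199, 0.1709]
orientation: [180.0, -0.0, -93.1]
force: [-0.6, 0.2, -0.4]
opening: 0.0142
gripper_force: 30.0
```

```bash
python3 - <<'E'
from h import *
o=ctrl.get_obs(); print(o['tool_pos'],o['opening'],o['force'])
t=o['tool_pos']
for n in('wrist','scene','top'):
    s=snap(n,n+'3.png')
    print(n,'pred tip',proj(s,[t-[0,0,.057]]).round(), 'hole .585,.122', proj(s,[[.585,.122,.05]]).round())
    for k,z in(('tongue_hole',.05),('lock_hole',.042),('lip',.072),('pin_tip',t[2]-.057),('pin_grip',t[2]-.006)):
        for r in ctrl.spot_point(s,k)[:2]: print(k,round(r['score'],2),np.round(r['at'],1),np.round(atz(s,r['at'],z),4))
E
```

```text
[0.58617205 0.11990706 0.17087736] 0.014165862859631898 [-0.63449975  0.19249933 -0.37079902]
wrist pred tip [[319. 229.]] hole .585,.122 [[320. 207.]]
tongue_hole 0.9 [315.9 206.8] [0.589  0.1218 0.05  ]
lock_hole 0.86 [320.5 203.6] [0.5847 0.1212 0.042 ]
lip 0.89 [321.6 249.5] [0.5857 0.1546 0.072 ]
pin_tip 0.72 [318.5 231.5] [0.5865 0.1218 0.1139]
pin_grip 0.63 [319.4 267.9] [0.586  0.1236 0.1649]
scene pred tip [[291. 200.]] hole .585,.122 [[291. 218.]]
tongue_hole 0.82 [289.7 215.3] [0.5943 0.1149 0.05  ]
lock_hole 0.63 [290.5 217.8] [0.5917 0.1152 0.042 ]
lip 0.73 [286.2 218. ] [0.5838 0.1496 0.072 ]
pin_tip 0.38 [292.5 198.6] [0.5846 0.1139 0.1139]
pin_grip 0.55 [290.6 186.5] [0.5817 0.1268 0.1649]
top pred tip [[294. 187.]] hole .585,.122 [[295. 190.]]
tongue_hole 0.61 [297.7 188.5] [0.589  0.1124 0.05  ]
lock_hole 0.56 [296.7 193.5] [0.5727 0.1165 0.042 ]
```

View pics/wrist3.png

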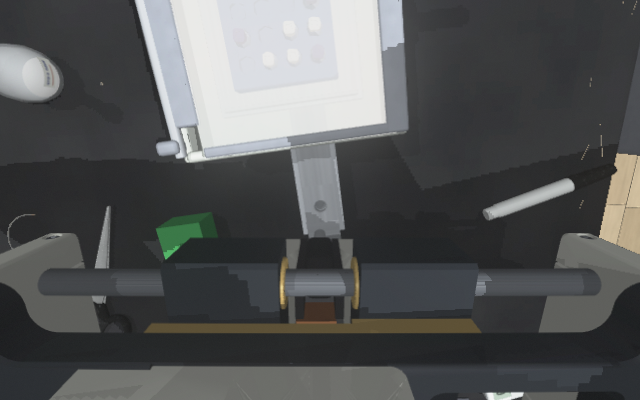

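The hole shows at px (320,206) and the pin tip at about (319,234). I lower to just above and measure the offset.

apply_moves([
  [[0,0.2,-2],0,1],
  [[0,0.2,-4],0,1],
  [[0,0.2,-5],0,1],
  [[0,0.2,-5],0,1],
  [[0,0.2,-5],0,1],
])

```text
clock: 13.75
tool_pos: [0.5855, 0.1235, 0.1214]
orientation: [180.0, -0.1, -92.9]
force: [0.2, -0.1, -0.6]
opening: 0.014
gripper_force: 30.0
```

```bash
python3 - <<'E'
from h import *
o=ctrl.get_obs(); t=o['tool_pos']; print(t,o['force'])
s=snap('wrist','w4.png')
print('pred tip',proj(s,[t-[0,0,.057]]).round(1),'hole',proj(s,[[.585,.122,.05]]).round(1))
for k,z in(('tongue_hole',.05),('lock_hole',.042),('lip',.072),('pin_tip',t[2]-.057)):
    for r in ctrl.spot_point(s,k)[:2]: print(k,round(r['score'],2),np.round(r['at'],1),np.round(atz(s,r['at'],z),4))
im=cv2.imread('pics/w4.png'); cv2.imwrite('pics/c4.png',cv2.resize(im[170:260,270:370],None,fx=6,fy=6,interpolation=3))
E
```

```text
[0.58548454 0.12353007 0.12136449] [ 0.2151182  -0.11405724 -0.56409777]
pred tip [[318.8 229. ]] hole [[319.3 220.4]]
tongue_hole 0.7 [318.8 221.2] [0.5854 0.1226 0.05  ]
lock_hole 0.74 [318.1 217.1] [0.5859 0.1219 0.042 ]
lock_hole 0.64 [320.7 232. ] [0.5845 0.1344 0.042 ]
pin_tip 0.56 [318.9 230.8] [0.5855 0.1249 0.0644]
```

View pics/c4.png

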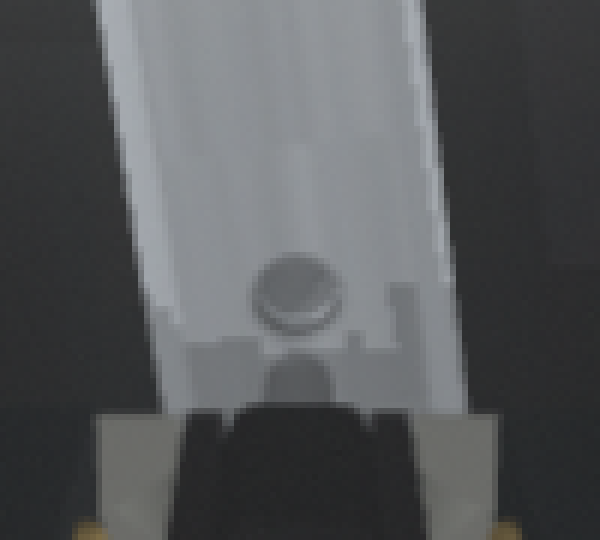

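The hole rim centre is at px (319.5,219). The shank is centred in x, and its front edge is at row 229. The pin needs about 3.5 mm toward -y.

apply_moves([
  [[0,-0.35,0],0,1],
  [[0,-0.35,0],0,1],
  [[0,-0.35,-0.5],0,1],
  [[0,-0.35,-1],0,1],
  [[0,-0.35,-1.4],0,1],
  [[0,-0.35,-1.8],0,1],
  [[0,-0.35,-1.8],0,1],
])

```text
clock: 14.58
tool_pos: [0.5848, 0.12, 0.1022]
orientation: [179.9, -0.1, -92.9]
force: [-0.3, -0.5, -0.7]
opening: 0.0139
gripper_force: 30.0
```

apply_moves([
  [[0,0,-0.3],0,1],
  [[0,0,-0.6],0,1],
  [[0,0,-0.9],0,1],
  [[0,0,-0.9],0,1],
])

```text
clock: 14.92
tool_pos: [0.5851, 0.1201, 0.0937]
orientation: [179.9, -0.0, -92.9]
force: [-0.5, -0.1, -1.9]
opening: 0.0137
gripper_force: 30.0
```

apply_moves([
  [[0,0,-0.4],0,1],
  [[0,0,-0.8],0,1],
  [[0,0,-1.2],0,1],
  [[0,0,-1.2],0,1],
])

```text
clock: 15.25
tool_pos: [0.585, 0.1201, 0.0814]
orientation: [179.9, -0.0, -92.9]
force: [-0.4, -0.7, -0.2]
opening: 0.0135
gripper_force: 30.0
```

apply_moves([
  [[0,0,-0.2],0,1],
  [[0,0,-0.4],0,1],
  [[0,0,-0.6],0,1],
  [[0,0,-0.7],0,1],
  [[0,0,-0.7],0,1],
])

```text
clock: 15.67
tool_pos: [0.5855, 0.1203, 0.0755]
orientation: [180.0, -0.0, -92.9]
force: [-0.3, -1.5, -0.0]
opening: 0.014
gripper_force: 30.0
```

apply_moves([
  [[0,0,-0.1],0,1],
  [[0,0,-0.1],0,1],
])

```text
clock: 15.83
tool_pos: [0.5856, 0.1203, 0.0754]
orientation: [-180.0, -0.0, -92.8]
force: [-3.2, 0.1, 7.8]
opening: 0.0139
gripper_force: 30.0
```

Seated on the collar. Releasing, then rising straight.

apply_moves([
  [[0,0,0.1],0,0.5],
  [[0,0,0.1],0,0.5],
  [[0,0,0.1],0,0.5],
  [[0,0,0.1],0,0.5],
  [[0,0,0.1],0,0.5],
  [[0,0,0.1],0,0.5],
  [[0,0,2],0,0.5],
  [[0,0,5],0,0.5],
  [[0,0,9],0,0.5],
  [[0,0,13],0,0.5],
  [[0,3,17],0,0.5],
  [[0,6,19],0,0.5],
  [[0,6,19],0,0.5],
])

```text
clock: 16.92
tool_pos: [0.588, 0.1844, 0.2709]
orientation: [-179.5, 0.3, -92.8]
force: [1.0, -0.8, 1.0]
opening: 0.044
gripper_force: 0.0
```

```bash
python3 - <<'E'
from h import *
o=ctrl.get_obs(); t=o['tool_pos']; print(t,o['opening'])
s=snap('wrist','w5.png')
for k,z in(('pin_grip',.069),('lock_pin',.018),('lip',.072)):
    for r in ctrl.spot_point(s,k)[:2]: print(k,round(r['score'],2),np.round(r['at'],1),np.round(atz(s,r['at'],z),4))
im=cv2.imread('pics/w5.png'); cv2.imwrite('pics/c5.png',cv2.resize(im[30:230,220:420],None,fx=3,fy=3,interpolation=3))
E
```

```text
[0.58804849 0.18441661 0.27090651] 0.04398209849663934
pin_grip 0.6 [320.4 135. ] [0.5855 0.1271 0.069 ]
lock_pin 0.56 [319.9 131.2] [0.5863 0.1248 0.018 ]
lip 0.57 [322.5 157.6] [0.5843 0.152  0.072 ]
```

View pics/c5.png

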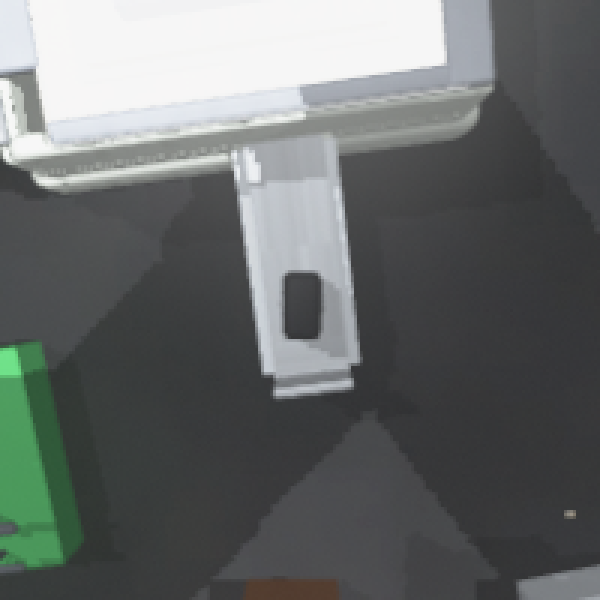

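The pin stands upright in the tongue, grip at crop (302,305), lip clear. Now over the quadrant to measure the clip on the way to the handle.

apply_moves([
  [[0,0,3],0,0.4],
  [[0,-3,6],0,0.4],
  [[1,-7,6],0,0.4],
  [[1,-11,6],0,0.4],
  [[2,-15,6],0,0.4],
  [[2,-19,6],0,0.4],
  [[3,-23,6],0,0.4],
  [[3,-26,6],0,0.4],
  [[3,-26,6],0,0.4],
  [[3,-26,6],0,0.4],
])

```text
clock: 17.95
tool_pos: [0.6145, -0.0824, 0.3226]
orientation: [179.8, -0.0, -93.1]
force: [-0.5, 0.5, -0.1]
opening: 0.0527
gripper_force: 0.0
```

```bash
python3 - <<'E'
from h import *
o=ctrl.get_obs(); print(o['tool_pos'])
p=(.6109,-.0613,.0841)
s=snap('wrist','w6.png')
for k,z in(('clip_point',.168),('index_rod',.098),('hood_handle',.099),('hinge_line',.098)):
    for r in ctrl.spot_point(s,k)[:3]: print(k,round(r['score'],2),np.round(r['at'],1),np.round(atz(s,r['at'],z),4))
print(proj(s,[sh(p,(-.023,-.145,.098))]))
for a in np.arange(.6,1.2,.1): print(a.round(1),proj(s,[sh(p,(.08-.1055*np.cos(a),-.137,.098+.1055*np.sin(a)))]).round(1))
im=cv2.imread('pics/w6.png'); cv2.imwrite('pics/c6.png',cv2.resize(im[20:260,170:490],None,fx=2.4,fy=2.4,interpolation=3))
E
```

```text
[ 0.61454592 -0.08241196  0.32262672]
clip_point 0.72 [301.4  73.8] [ 0.6239 -0.1985  0.168 ]
index_rod 0.93 [325.8  75. ] [ 0.5994 -0.2059  0.098 ]
hood_handle 0.74 [410.8 185.3] [ 0.4993 -0.0724  0.099 ]
hood_handle 0.26 [341.9 298.9] [0.5909 0.0851 0.099 ]
hinge_line 0.7 [258.9 206.2] [ 0.6923 -0.0555  0.098 ]
hinge_line 0.7 [412.4 186.4] [ 0.497  -0.0706  0.098 ]
hinge_line 0.59 [301.2  73.7] [ 0.6273 -0.2087  0.098 ]
[[325.05574301  73.27708046]]
0.6 [[311.   75.1]]
0.7 [[303.9  74.7]]
0.8 [[295.6  74.6]]
0.9 [[286.2  74.8]]
1.0 [[275.6  75.2]]
1.1 [[264.1  75.9]]
```

View pics/c6.png

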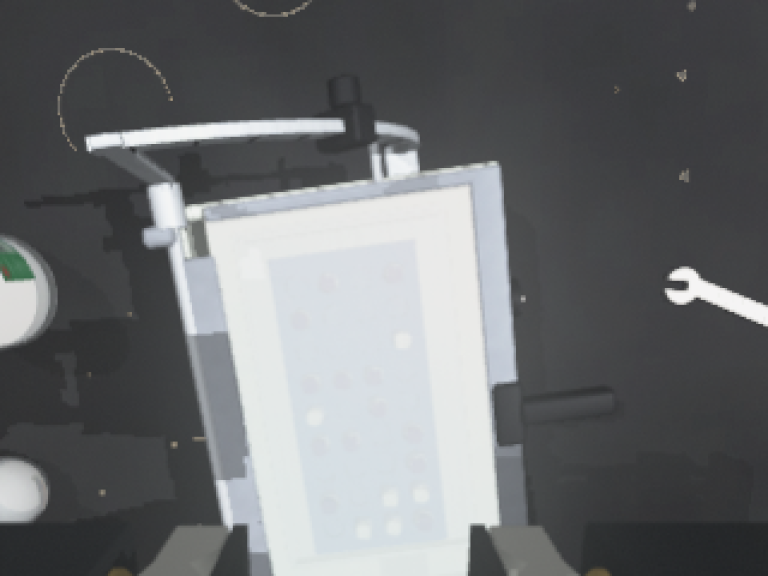

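The clip is at crop (345,115), giving an angle of about 0.73 rad, which matches the earlier fit. The handle bar is at crop (570,405), world (.499,-.072).

apply_moves([
  [[-2,0,0],-0.12,0],
  [[-4,0,0],-0.24,0],
  [[-6,0,0],-0.36,0],
  [[-8,0.5,0],-0.5,0],
  [[-10,1,0],-0.62,0],
  [[-11.6,1,0],-0.75,0],
  [[-11.6,1,0],-0.87,0],
  [[-11.6,1,0],-1,0],
  [[-11.6,1,-4],-1.12,0],
  [[-11.6,1,-8],-1.25,0],
  [[-11.6,1,-10],-1.37,0],
  [[-11.6,1,-12],-1.43,0],
  [[-11.6,1,-12],-1.43,0],
  [[-11.6,1,-12],-1.43,0],
])

```text
clock: 19.37
tool_pos: [0.4992, -0.0692, 0.2043]
orientation: [-180.0, -0.1, -174.6]
force: [0.9, 0.2, 1.2]
opening: 0.0877
gripper_force: 0.0
```

```bash
python3 - <<'E'
from h import *
o=ctrl.get_obs(); print(o['tool_pos'],o['orientation'])
for n in('wrist','top','scene'):
    s=snap(n,n+'7.png')
    for r in ctrl.spot_point(s,'hood_handle')[:2]: print(n,round(r['score'],2),np.round(r['at'],1),np.round(atz(s,r['at'],.099),4))
E
```

```text
[ 0.4992265  -0.06921469  0.20433907] [-1.79969859e+02 -9.45748978e-02 -1.74564566e+02]
wrist 0.74 [319.3 207.2] [ 0.4965 -0.0689  0.099 ]
top 0.3 [344.7 184.4] [ 0.5939 -0.0467  0.099 ]
top 0.19 [214.7 187. ] [0.5911 0.3852 0.099 ]
scene 0.92 [350.4 177.5] [ 0.4962 -0.0699  0.099 ]
```

apply_moves([
  [[-0.2,-0.1,-4],0,0],
  [[-0.2,-0.1,-7],0,0],
  [[-0.2,-0.1,-9],0,0],
  [[-0.2,-0.1,-10.7],0,0],
  [[-0.2,-0.1,-10.7],0,0],
  [[-0.2,-0.1,-10.7],0,0.5],
  [[-0.2,-0.1,-10.7],0,1],
  [[-0.2,-0.1,-10.7],0,1],
  [[-0.2,-0.1,-10.7],0,1],
  [[-0.2,-0.1,-10.7],0,1],
  [[-0.2,-0.1,-10.7],0,1],
  [[-0.2,-0.1,-10.7],0,1],
  [[-0.2,-0.1,-10.7],0,1],
  [[-0.2,-0.1,-10.7],0,1],
  [[-0.2,-0.1,-10.7],0,1],
  [[-0.2,-0.1,-10.7],0,1],
  [[-0.2,-0.1,-10.7],0,1],
  [[-0.2,-0.1,-10.7],0,1],
])

```text
clock: 21.17
tool_pos: [0.4974, -0.0698, 0.0974]
orientation: [179.9, 0.0, -174.8]
force: [-1.9, 7.1, 2.8]
opening: 0.0138
gripper_force: 30.0
```

```bash
python3 - <<'E'
from h import *
o=ctrl.get_obs(); t=o['tool_pos']; print(t,o['opening'],o['gripper_force'],o['force'])
h=sh((.6109,-.0613,.0841),(.08,0,.098)); R=.193; c,s=np.cos(.0841),np.sin(.0841)
for a in np.arange(.05,.8,.05):
    d=R*(1-np.cos(a)); print(a.round(2),(100*np.array([c*d,s*d,R*np.sin(a)])).round(2))
E
```

```text
[ 0.49739882 -0.06978435  0.09741264] 0.013836176347665515 29.974186420440674 [-1.88376069  7.05116508  2.78890625]
0.05 [0.02 0.   0.96]
0.1 [0.1  0.01 1.93]
0.15 [0.22 0.02 2.88]
0.2 [0.38 0.03 3.83]
0.25 [0.6  0.05 4.77]
0.3 [0.86 0.07 5.7 ]
0.35 [1.17 0.1  6.62]
0.4 [1.52 0.13 7.52]
0.45 [1.91 0.16 8.39]
0.5 [2.35 0.2  9.25]
0.55 [ 2.84  0.24 10.09]
0.6 [ 3.36  0.28 10.9 ]
0.65 [ 3.92  0.33 11.68]
0.7 [ 4.52  0.38 12.43]
0.75 [ 5.16  0.43 13.16]
```

apply_moves([
  [[0,0.05,0.5],0,1],
  [[0,0.1,1],0,1],
  [[0.1,0.1,1.9],0,1],
  [[0.2,0.1,2.9],0,1],
  [[0.4,0.1,3.8],0,1],
  [[0.6,0.15,4.8],0,1],
  [[0.9,0.15,5.7],0,1],
  [[1.2,0.2,6.6],0,1],
  [[1.5,0.2,7.5],0,1],
  [[1.5,0.2,7.5],0,1],
  [[1.5,0.2,7.5],0,1],
])

```text
clock: 22.08
tool_pos: [0.5129, -0.0685, 0.1733]
orientation: [180.0, 0.1, -174.8]
force: [1.4, 5.2, -3.3]
opening: 0.0136
gripper_force: 30.0
```

apply_moves([
  [[0.4,0.05,0.9],0,1],
  [[0.8,0.1,1.7],0,1],
  [[1.3,0.15,2.6],0,1],
  [[1.8,0.2,3.4],0,1],
  [[2.4,0.25,4.2],0,1],
  [[3,0.3,4.9],0,1],
  [[3.4,0.35,5.3],0,1],
  [[3.4,0.35,5.3],0,1],
  [[3.4,0.35,5.3],0,1],
  [[3.4,0.35,5.3],0,1],
])

```text
clock: 22.92
tool_pos: [0.5455, -0.0657, 0.2258]
orientation: [-180.0, -0.1, -174.8]
force: [-4.8, 0.4, 1.7]
opening: 0.0134
gripper_force: 30.0
```

```bash
python3 - <<'E'
from h import *
o=ctrl.get_obs(); t=o['tool_pos']; print(t,o['opening'],o['gripper_force'],o['force'])
p=(.6109,-.0613,.0841); h=sh(p,(.08,0,.098)); d=t+[0,0,.002]-h; print('angle',np.arctan2(d[2],np.hypot(d[0],d[1])),np.linalg.norm(d))
for n in('scene','top'):
    s=snap(n,n+'8.png')
    for k,R,y in(('clip_point',.1055,-.137),('index_rod',.103,-.145),('hood_handle',.193,0)):
        aa=np.arange(.4,1.2,.01); P=proj(s,[sh(p,(.08-R*np.cos(a),y,.098+R*np.sin(a))) for a in aa])
        for r in ctrl.spot_point(s,k)[:2]:
            e=np.linalg.norm(P-r['at'],axis=1); i=e.argmin(); print(n,k,round(r['score'],2),np.round(r['at'],1),'angle',aa[i].round(2),'off',e[i].round(1))
    for k in('lock_pin','waste_beaker'): print(k,[ (round(r['score'],2),np.round(r['at'])) for r in ctrl.spot_point(s,k)[:1]])
a=cv2.imread('pics/scene8.png')[100:230,250:400]; cv2.imwrite('pics/c8.png',cv2.resize(a,None,fx=4.5,fy=4.5,interpolation=3))
E
```

```text
[ 0.54549821 -0.06574958  0.22578981] 0.013441983138805343 30.0020232796669 [-4.82354687  0.42724668  1.67550539]
angle 0.7282274121234974 0.19501203123392896
scene clip_point 0.46 [393.5 213.7] angle 0.4 off 95.7
scene clip_point 0.33 [289.7 220. ] angle 0.4 off 96.1
scene index_rod 0.61 [333.7 125.3] angle 0.73 off 1.6
scene hood_handle 0.73 [336.6 136. ] angle 0.73 off 0.2
scene hood_handle 0.63 [225.5 305. ] angle 0.4 off 193.0
lock_pin []
waste_beaker [(0.72, array([333., 126.]))]
top clip_point 0.53 [230.6 163.2] angle 0.4 off 162.9
top clip_point 0.46 [393.4 172.5] angle 0.68 off 0.2
lock_pin []
waste_beaker [(0.55, array([434., 224.]))]
```

View pics/c8.png

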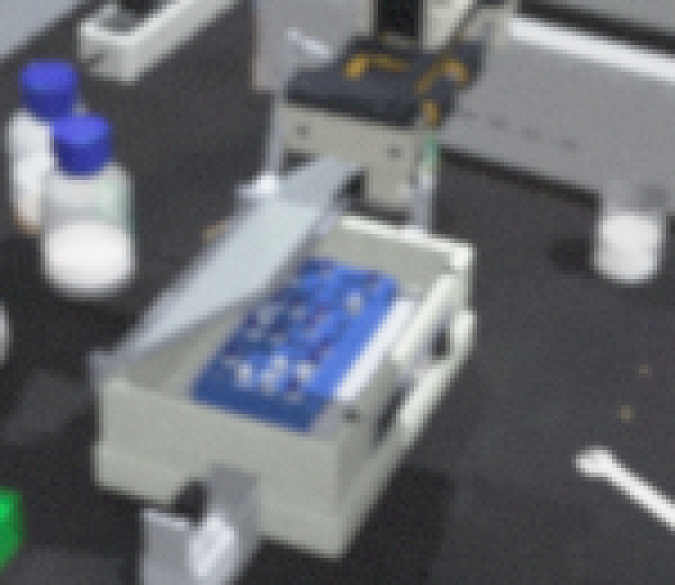

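The hood is held at about 0.73 rad, level with the clip estimates (0.73 to 0.74). The pin stands in the tongue at crop (190,500). Settling, then handing in.

apply_moves([
  [[0,0,0.05],0,1],
  [[0,0,0.05],0,1],
  [[0,0,0.05],0,1],
  [[0,0,0.05],0,1],
  [[0,0,0.05],0,1],
  [[0,0,0.05],0,1],
])

```text
clock: 24.02
tool_pos: [0.5457, -0.0657, 0.2261]
orientation: [-180.0, -0.1, -174.8]
force: [-5.4, -1.4, 1.6]
opening: 0.0138
gripper_force: 30.0
```

```bash
python3 - <<'E'
from plant import ctrl
o=ctrl.get_obs(); print(o['tool_pos'],o['gripper_force'],o['force'],abs(o['qvel']).max())
print(ctrl.close_job())
E
```

```text
[ 0.54574543 -0.0656988   0.22608088] 30.00327318906784 [-5.44016223 -1.44872087  1.55065024] 0.07260676098255264
the job is handed in; nothing more can be done
None
```

The job is handed in, with no verdict returned: the tray was pushed against its stop, the pin is seated through tongue and bracket and released, and the gripper is holding the hood at about 0.73 rad, which matches my camera estimate of the clip's angle.

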